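# Refit the filter cassette in the bench dust extractor

## Robot

A 7-joint arm with a two-finger parallel gripper is mounted at the origin on the work surface. World frame = base frame: x ahead of the robot, y to its left, z up, the work surface at z = 0. Lengths are in m, angles in rad, forces in N, time in s.
With the tool pointing down it reaches from about 0.425 to 0.975 m from the base axis. Payload 16.7 kg.
Tool frame: the origin (TCP) lies between the finger pads; the fingertips stand 11 mm ahead of it and the grasp point (between the pads) lies 8 mm behind it; z points along the fingers, y is the direction in which the jaws open and shut (so a half turn about z gives the same grasp; the last joint's range is limited). The gripper opens to 85 mm and grips with 20 to 120 N. Pads are 22 mm wide; open, the fingers measure 114 mm over their backs; the gripper's body (76 mm by 85 mm) begins 54 mm behind the grasp point. The pads swing forward as they close: fully open they stand 13 mm farther back than shut.
Start: joints at [-1.399, 0.426, 0.074, 1.606, -0.034, 1.111, -0.067], TCP at [0.213, 0.64, 0.242] pointing down, gripper open.
Joint ranges: [-2.85, 2.85], [-0.5, 2.14], [-1.23, 1.37], [0.21, 2.46], [-1.02, 4.16], [0.16, 2.05], [-2.73, 2.73]. Speed limits (rad/s): [1.89, 1.89, 2.39, 2.39, 3.01, 3.01, 3.01].

## Interface

Orientations are given as a rotation vector (axis times angle).
In Python, from rig import * gives the robot as it stands. The module is installed in compiled form; this text tells all that it offers.
- The arm moves only by the tool arm_command, never from a script. Its argument "steps" is a list that holds one entry, the list of rows, each a list of 7 numbers: the turn, a rotation vector about the world's x, y, z in degrees, then the shift along the world's x, y, z in mm, then the finger opening in mm, from 0 to 85.4. In form: [[[rx, ry, rz, tx, ty, tz, jaw], ...]]. A call has 1 to 8 rows; each row shifts and turns the pose as measured when the row begins; what a row does not reach is not made up. A row lasts 1/8 s, in which the tool goes at most 62.5 mm and 10.7 degrees, less where a joint would pass 70% of its speed; a pose out of reach is approached as far as the arm can. A call with a gripper value outside its range is refused whole. The fingers move at their own pace and stop on an object; the grip force is fixed at half the most. Time passes only in rows, so rows that do not move let the fingers close. It gives the time, the measured TCP pose, the force and the opening at its end, in the units of the state.
- observe(): the state, without advancing time (a new reading comes with each control period).
- grab_frame(name): name is "scene" or "top"; returns the picture (480x640x3 uint8, blue, green, red); there is no depth.
- camera_info(name): a dict with "vertical_fov" (degrees; the focal length in pixels is half the picture's height over the tangent of half this angle, whatever the lens; pixels are square), "cx", "cy" (the principal point, pixels), "k1" (the pictures are not rectified: a ray, as slopes to the right and down, at radius r is drawn at 1 + k1 r^2 times it, then the intrinsics apply), "rvec" (rotation vector, rad) and "tvec" (3), from world to camera coordinates, as OpenCV has them. Camera axes: x right, y down, z forward; pixel columns grow to the right and rows downward; lengths in m; the calibration is good to about 2 mm. A picture is of the moment at which its call begins. camera_info takes no time and is no camera call.
- hand_in(): hands the job in, once; it reports no verdict.
Trained networks look in the newest picture that a camera, given by its name, has taken for a name from the list of things; names that differ only in an ending like _2 or _b are one class to them, and where a whole thing is asked for, a point or a joint stands for the part that bears it (a point fixed in the world has none). Each returns a list of dicts, best first, with "score" (0 to 1); they miss things now and then, are a little off and sometimes report something else, mostly with a low value. They report only what shows in the picture. A call takes as long as a camera call. They do not tell look-alikes from the thing itself.
- recognise(name, camera): "box" ([left, top, width, height] in pixels, round what is visible of it).
The state is a dict: "time": time; "joint_positions": joint angles; "dq": joint speeds; "effort": joint torques, N m; "tool_pos": TCP position; "tool_rot": TCP orientation; "force": force on the tool from outside, world axes, zero at the start; "torque": the same for the moment, N m; "finger_gap": opening from 0.0 (shut) to 1.0 (fully open).
Only numpy, scipy, OpenCV 4.12 (cv2) and the standard library are available. Lean on these libraries where they do the work, as an engineer would, in place of code of your own. Each camera call takes 0.05 s, during which the arm holds its last target.

## Task

Put the filter cassette back into the open top of the bench dust extractor: with its other edge still raised, hook its tongue under the red retaining lip, then swing it down gently, without letting it drop, until it lies flat and fully home in its seat. Only then slide the bolt with the orange knob all the way over the cassette's free edge to lock it, and let go. Do not disturb the mallet, chisel, mug and wood offcut.

Things in the scene. Friction and masses are not known exactly. Their poses are not given: they have to be found in the camera images.
- extractor: Bench dust extractor, fixed: yellow box with black top rim, 180 (its x) by 260 mm (its y, from -160 at the bolt end to +100 at the lip end), 103 tall. Origin on the bench straight below the seat's point; z up. A hose port, 68 in diameter, sticks out of the +y side to y = +150, at half height. The filter seat is open at the top
- seat (a point): Point on the seat's flat floor, 85 mm above the bench, axes as the extractor's. From it the seat runs x -63.5 to +63.5, y -73 (wall at the bolt end) to +83 (wall at the lip end); walls rise 18 above the floor. The cassette is home with its origin here (free to shift about 3 mm in x and y) and its axes along these
- lip (a point): Middle of the lower inner edge of the red retaining lip, axes as the extractor's: 67 mm in +y from the seat point and 15 above the seat floor. The lip is fixed, 127 long in x, 5 thick (its top 20 above the floor), and overhangs the seat's +y end by 16, making a pocket 16 deep and 15 high for the tongue
- cassette: Rigid filter cassette, 0.25 to 0.5 kg, flat on the bench, handle up. Aluminium frame with dark mesh, 120 mm (its x) by 128 (its y, -70 to +58), 16 thick. Origin on the underside below the handle, z up; weight centred within 6 of it. Handle: blue upright plate at the origin, 60 in x, 14 thick in y, z = 16 to 56. A thin tongue sticks out at the +y edge; the -y edge is the free edge
- tongue (a point): Middle of the lower outer edge of the cassette's tongue, at (0, 80, 0) mm in the cassette's axes, axes as the cassette's. Tongue: 100 wide in x, 7 thick (z 0 to 7), y = +58 to +80. A tilt of 8 to 17 degrees (free -y edge up) lets the tongue go under the lip and the free edge clear the wall at the bolt end
- bolt_knob (a point): Centre of the top of the bolt's orange knob: upright, round, 20 mm in diameter, 32 tall, its top 145 above the bench; axes as the extractor's. Moves with the bolt; at bolt = 0 it is at x 0, y -118 from the seat point. The bolt plate below is 26 wide, 8 thick, its underside 4 above the seated cassette, its tip 35 ahead (+y) of the knob's centre
- bolt (a joint): Bolt travel in m: 0 fully drawn back, clear of the seat; grows as the bolt slides along the extractor's +y over the cassette's free edge; 0.030 fully shut (end stop). Light sliding friction of about 1.5 N, stays where it is left
- mallet: Bystander: wooden mallet lying down, head 110 long and 76 in diameter at the origin, handle 230 along its -x; to be left alone
- chisel: Bystander: timber chisel lying down, 310 long along its x, origin near its middle, wooden handle at -x; to be left alone
- mug: Bystander: blue mug, 82 in diameter, 95 tall, origin under its centre; to be left alone
- offcut: Bystander: softwood block 100 x 140 x 60 tall, origin under its centre; to be left alone
There are look-alikes about, which are no part of the job. Leave any turquoise or yellow look-alike of the cassette alone.

How it is judged:
On the way, in this order (a step that is already met when the one before it is completed fails the run):
1. the tongue is in the pocket under the lip (at least 4 mm in) while the cassette is still tilted with its free edge up (more than 3.5 degrees) (y of tongue in the frame of extractor above 0.071 m and z of tongue in the frame of extractor between 0.08 and 0.096 m and angle between cassette's own z axis and vertical between 0.06 and 0.6 rad), for 0.1 s.
2. the cassette lies flat and home in its seat, tongue under the lip (y of tongue in the frame of extractor above 0.071 m and z of cassette in the frame of extractor below 0.089 m and angle between cassette's own z axis and vertical below 0.035 rad), for 0.2 s.
3. the bolt is shut over the free edge (value of joint bolt above 0.025 m), for 0.1 s.
At the end, for the whole second after the job is handed in: The cassette lies still and flat (within 2 degrees) on the floor of the extractor's seat (within 3 mm), its tongue at least 4 mm under the lip, centred sideways within 6 mm, and the bolt is shut to at least 25 of its 30 mm (y of tongue in the frame of extractor above 0.071 m and z of tongue in the frame of extractor between 0.08 and 0.089 m and z of cassette in the frame of extractor between 0.082 and 0.088 m and x of cassette in the frame of extractor between -0.006 and 0.006 m and angle between cassette's own z axis and vertical below 0.035 rad and value of joint bolt above 0.025 m and linear speed of cassette below 0.02 m/s); the robot touches nothing.
It fails at once if the cassette is let drop: with its tongue in the pocket it turns faster than 3.5 rad/s, or anywhere over the bench it falls or is flung faster than 1.2 m/s ((y of tongue in the frame of extractor above 0.068 m and horizontal distance between cassette and extractor below 0.02 m and angular speed of cassette above 3.5 rad/s) or linear speed of cassette above 1.2 m/s).
It fails at once if a bystander (mallet, chisel, mug, offcut) is moved more than 30 mm (distance of any of mallet, chisel, mug, offcut from where it was at the start of the episode above 0.03 m).
It also fails if it takes over 54 s, if anything falls off the work surface, if the arm or the gripper's body presses on something with over 40 N, if the wrist force passes 120 N, or if a joint passes its speed limit or range.

## Working session

There is one attempt and no reset: what is moved stays moved. The work goes in short steps, Python scripts to look and compute and a tool call to move; the robot and the scene stay as the last step left them, time stands still between calls to the robot, and variables do not carry over. Pictures are saved under pics/ and viewed, and the job is handed in when it is done.

Besides the shell and the picture viewer there is one more tool, called after "Call:" in YAML: its name, and indented under it one key for each argument. arm_command: Moves the arm, as the interface text tells. Its arguments: {"type":"object","properties":{"steps":{"type":"array"}},"required":["steps"]}

```bash
mkdir -p pics; cat > h.py <<'E'
from rig import *
import numpy as np, cv2
def cam(n):
    c=camera_info(n); f=240/np.tan(np.radians(c["vertical_fov"])/2)
    R=cv2.Rodrigues(np.array(c["rvec"],float))[0]; t=np.array(c["tvec"],float)
    return c,f,R,t
def proj(P,n):
    c,f,R,t=cam(n); X=np.atleast_2d(P)@R.T+t; s=X[:,:2]/X[:,2:]; r2=(s**2).sum(1,keepdims=True)
    return s*(1+c["k1"]*r2)*f+[c["cx"],c["cy"]]
def unproj(px,z,n):
    c,f,R,t=cam(n); px=np.atleast_2d(np.array(px,float)); d=(px-[c["cx"],c["cy"]])/f; s=d.copy()
    for _ in range(30): s=d/(1+c["k1"]*(s**2).sum(1,keepdims=True))
    ray=np.c_[s,np.ones(len(s))]@R; o=-R.T@t
    return o+ray*((z-o[2])/ray[:,2])[:,None]
E
python3 - <<'E'
from h import *
for n in("scene","top"):
    cv2.imwrite(f"pics/{n}0.png",grab_frame(n)); c,f,R,t=cam(n); print(n,f,c["k1"],-R.T@t,R[2])
    for k in("extractor","cassette","bolt_knob","mallet","chisel","mug","offcut"):
        for d in recognise(k,n)[:3]: print(k,[round(v) for v in d["box"]],round(d["score"],2))
s=observe();print(s["time"],s["tool_pos"],s["tool_rot"],s["force"],s["finger_gap"])
E
```

```text
scene 489.7093990997126 -0.09806370718786855 [1.22108989 0.34038981 1.41521525] [-0.45471819 -0.22043416 -0.86292534]
extractor [199, 180, 103, 90] 0.64
cassette [385, 201, 48, 42] 0.89
cassette [335, 250, 56, 49] 0.87
cassette [268, 158, 50, 38] 0.86
mallet [222, 294, 74, 76] 0.56
chisel [445, 277, 44, 87] 0.78
mug [353, 324, 34, 40] 0.58
offcut [166, 159, 51, 45] 0.57
offcut [203, 181, 96, 91] 0.18
top 494.2877192154401 -0.08624471062333568 [0.46337746 0.00973014 1.28150923] [ 0.05551404 -0.02526871 -0.99813811]
extractor [332, 189, 134, 88] 0.66
extractor [431, 228, 22, 13] 0.6
cassette [373, 313, 58, 47] 0.95
cassette [218, 215, 64, 60] 0.88
cassette [136, 254, 66, 53] 0.75
bolt_knob [429, 227, 25, 11] 0.51
bolt_knob [108, 189, 14, 119] 0.31
mallet [300, 60, 43, 101] 0.89
chisel [108, 185, 15, 121] 0.94
mug [181, 136, 45, 40] 0.56
offcut [484, 240, 66, 46] 0.68
0.8 [0.21349405 0.64029863 0.24231181] [-5.03420763e-01 -3.10096677e+00  5.82179214e-05] [ 0.84507735 -0.18346172 -0.33747736] 1.0005278297954279
```

View pics/scene0.png

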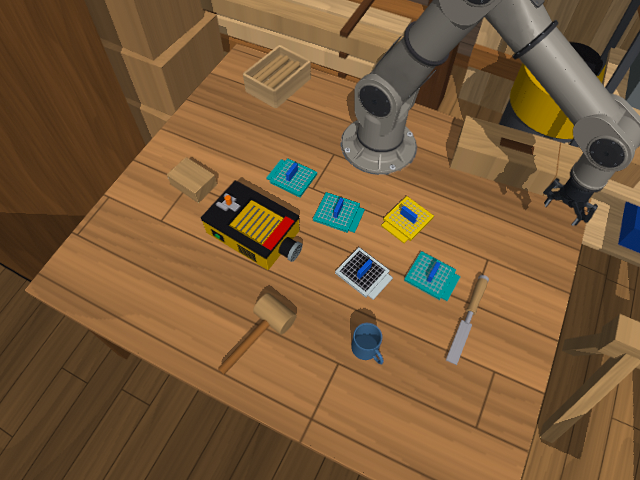

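View pics/top0.png

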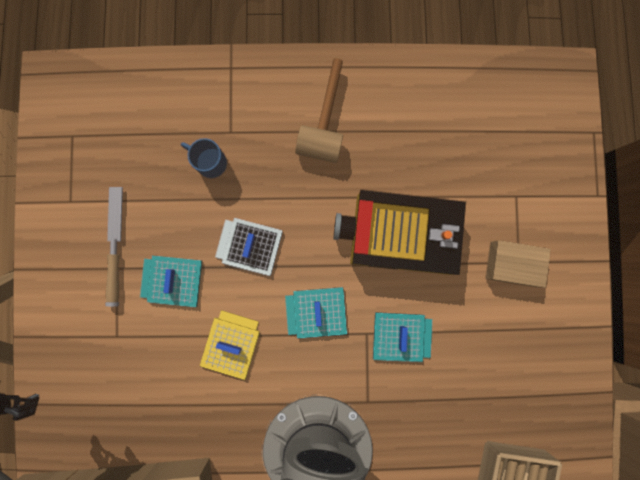

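```bash
python3 - <<'E'
import cv2
t=cv2.imread("pics/top0.png"); s=cv2.imread("pics/scene0.png")
cv2.imwrite("pics/t_ext.png",cv2.resize(t[170:370,310:560],None,fx=3.2,fy=3,interpolation=cv2.INTER_CUBIC))
cv2.imwrite("pics/s_ext.png",cv2.resize(s[140:310,190:440],None,fx=3.2,fy=3.2,interpolation=cv2.INTER_CUBIC))
E
```

```text
(no output)
```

The top view shows the real (white) cassette at about (249,246) with its tongue to the left. The extractor is at about (410,232), with the red lip at x≈364 and the orange knob at (449,235). The turquoise and yellow cassettes are look-alikes. I'll zoom in to get exact points.

```bash
python3 - <<'E'
import cv2
t=cv2.imread("pics/top0.png")
def crop(n,x,y,w,h,f):
    c=cv2.resize(t[y:y+h,x:x+w],None,fx=f,fy=f,interpolation=cv2.INTER_CUBIC)
    for i in range(0,w,10):
        cv2.line(c,(i*f,0),(i*f,6),(0,0,255),1); cv2.putText(c,str(x+i),(i*f,16),0,.35,(0,0,255),1)
    for i in range(0,h,10):
        cv2.line(c,(0,i*f),(6,i*f),(0,0,255),1); cv2.putText(c,str(y+i),(8,i*f+4),0,.35,(0,0,255),1)
    cv2.imwrite(n,c)
crop("pics/c_ext.png",325,180,150,105,5)
crop("pics/c_cas.png",205,205,90,80,7)
E
```

```text
(no output)
```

View pics/c_ext.png

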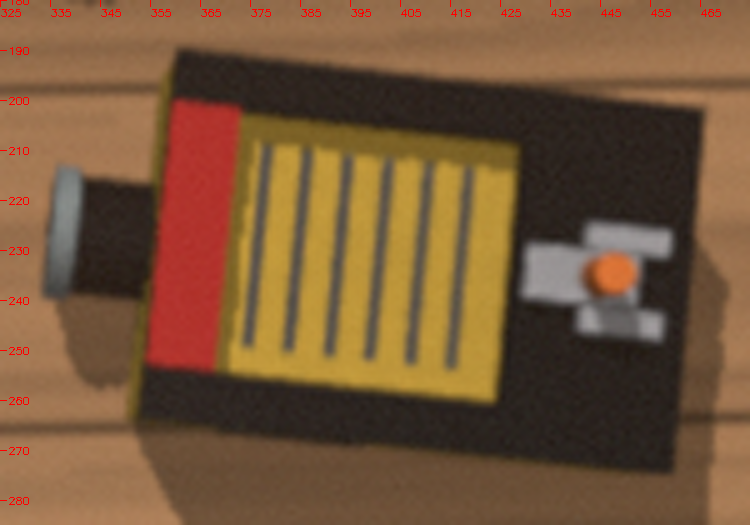

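View pics/c_cas.png

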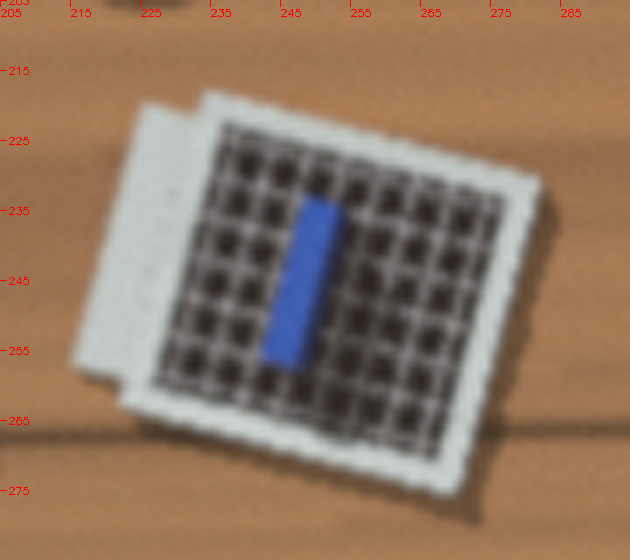

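```bash
cat >> h.py <<'E'
from scipy.optimize import least_squares
from scipy.spatial.transform import Rotation as Ro
def tf(p,P): # planar pose x,y,yaw ; P in mm
    c,s=np.cos(p[2]),np.sin(p[2]); P=np.atleast_2d(P)/1000.
    return np.c_[p[0]+c*P[:,0]-s*P[:,1],p[1]+s*P[:,0]+c*P[:,1],P[:,2]]
def fit(P,px,n,p0):
    r=least_squares(lambda p:(proj(tf(p,P),n)-px).ravel(),p0); return r.x,r.fun.reshape(-1,2)
E
cat > m.py <<'E'
from h import *
E_P=[(90,100,103),(90,-160,103),(-90,-160,103),(-90,100,103),(0,-118,145),(63.5,67,105),(-63.5,67,105)]
E_c=[(177,48),(704,108),(672,472),(137,420),(612,273),(241,106),(215,373)]
C_P=[(60,58,16),(60,-70,16),(-60,-70,16),(-60,58,16),(50,80,7),(-50,80,7),(30,7,56),(30,-7,56),(-30,-7,56),(-30,7,56)]
C_c=[(205,90),(542,178),(459,495),(120,403),(143,102),(73,365),(305,198),(343,205),(302,370),(262,362)]
f=lambda c,x,y,s:(np.array(c)+.5)/s-.5+[x,y]
e,r=fit(E_P,f(E_c,325,180,5),"top",[.45,-.2,0]); print("ext",e,np.degrees(e[2]));print(r.round(1).tolist())
c,r=fit(C_P,f(C_c,205,205,7),"top",[.45,.2,0]); print("cas",c,np.degrees(c[2]));print(r.round(1).tolist())
np.save("e.npy",e);np.save("c.npy",c)
img=cv2.imread("pics/scene0.png")[140:310,190:440]
S=3.2; img=cv2.resize(img,None,fx=S,fy=S,interpolation=cv2.INTER_CUBIC)
for p,P in((e,E_P),(c,C_P)):
    for u in proj(tf(p,P),"scene"): cv2.circle(img,tuple(int(v) for v in ((u-[190,140]+.5)*S-.5)),3,(255,0,255),1)
cv2.imwrite("pics/s_chk.png",img)
E
python3 m.py
```

```text
ext [ 0.55610653 -0.19949141 -0.11965093] -6.855493541520088
[[-0.6, -0.2], [-0.3, -0.3], [-0.3, 0.5], [-0.1, -0.2], [2.9, 0.2], [-0.8, 0.5], [-0.8, -0.4]]
cas [ 0.52883044  0.16434152 -0.26944518] -15.438071486509502
[[0.1, -0.0], [0.1, -0.0], [-0.0, 0.0], [0.0, 0.5], [0.3, 0.2], [0.1, 0.1], [-0.0, -0.4], [-0.0, 0.1], [-0.4, -0.1], [-0.2, -0.4]]
```

View pics/s_chk.png

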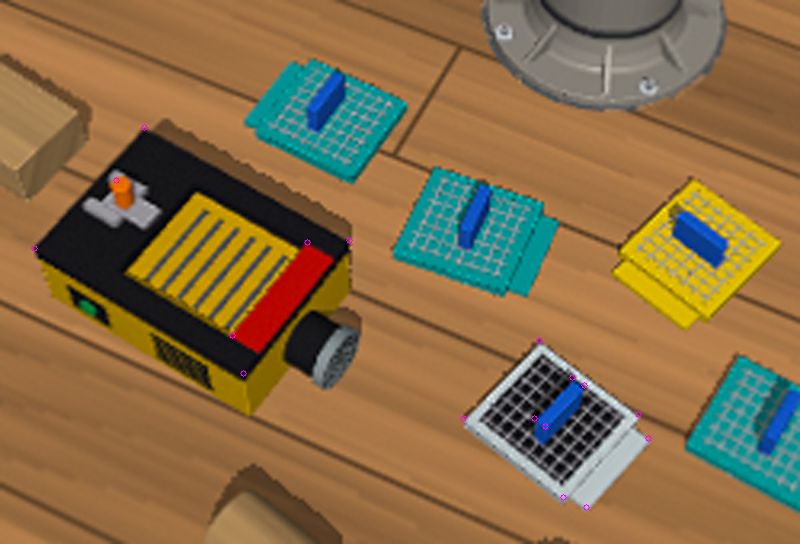

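The poses fit well, and the cassette agrees in both views. The knob sits about 3 px (roughly 7 mm) toward +y, so the bolt may not be fully drawn back. I'll check that now and move over the cassette.

```bash
python3 - <<'E'
from m import *
i=[0,1,2,3,5,6]; f=lambda c,x,y,s:(np.array(c)+.5)/s-.5+[x,y]
e,r=fit(np.array(E_P)[i],f(np.array(E_c)[i],325,180,5),"top",e); print(e,np.degrees(e[2]),r.round(1).tolist()); np.save("e.npy",e)
k=unproj(f([(612,273)],325,180,5),.145,"top")[0]
d=(k[:2]-e[:2]);c_,s_=np.cos(e[2]),np.sin(e[2]);print("knob in ext",d@[c_,s_],d@[-s_,c_])
for q in ((527,245),(523,298)):
    k=unproj(f([q],325,180,5),.113,"top")[0]; d=(k[:2]-e[:2]);print("tip",d@[c_,s_],d@[-s_,c_])
for q in ((519,145),(497,403)):
  for z in(.103,.085):
    k=unproj(f([q],325,180,5),z,"top")[0]; d=(k[:2]-e[:2]);print("seat corner",z,d@[c_,s_],d@[-s_,c_])
E
```

```text
ext [ 0.55610653 -0.19949141 -0.11965093] -6.855493541520088
[[-0.6, -0.2], [-0.3, -0.3], [-0.3, 0.5], [-0.1, -0.2], [2.9, 0.2], [-0.8, 0.5], [-0.8, -0.4]]
cas [ 0.52883044  0.16434152 -0.26944518] -15.438071486509502
[[0.1, -0.0], [0.1, -0.0], [-0.0, 0.0], [0.0, 0.5], [0.3, 0.2], [0.1, 0.1], [-0.0, -0.4], [-0.0, 0.1], [-0.4, -0.1], [-0.2, -0.4]]
[ 0.55600325 -0.20068463 -0.11949612] -6.846623233436344 [[-0.1, -0.1], [0.2, -0.3], [0.2, 0.5], [0.4, -0.2], [-0.3, 0.5], [-0.3, -0.4]]
knob in ext -0.0003375046526411809 -0.10993740352902524
tip 0.011932297891095392 -0.07623347197436821
tip -0.013608012098297248 -0.07662342384229502
seat corner 0.103 0.0610192121954317 -0.07030009861520937
seat corner 0.085 0.06373894622828613 -0.07439603667886716
seat corner 0.103 -0.06445849621883512 -0.07104618720258855
seat corner 0.085 -0.06365525015034577 -0.07515352067516906
```

Call:
arm_command:
  steps:
    - [[0,0,3,31,-47,0,85],[0,0,0,31,-47,0,85],[0,0,0,31,-47,0,85],[0,0,0,31,-47,0,85],[0,0,0,31,-47,0,85],[0,0,0,31,-47,0,85],[0,0,0,31,-47,0,85],[0,0,0,31,-47,0,85]]

```text
time: 1.8
tool_pos: [0.4643, 0.2556, 0.2429]
tool_rot: [0.408, 3.114, 0.006]
force: [0.7, 1.5, -0.4]
finger_gap: 0.994
```

Call:
arm_command:
  steps:
    - [[0,0,-0.5,32,-46,0,85],[0,0,0,32,-45,-40,85],[0,0,0,0,0,-50,85],[0,0,0,0,0,-40,85],[0,0,0,0,0,0,85]]

```text
time: 2.42
tool_pos: [0.5299, 0.1613, 0.116]
tool_rot: [0.433, 3.106, 0.009]
force: [-0.2, -0.1, 0.5]
finger_gap: 0.995
```

```bash
cat > st.py <<'E'
from h import *
def st():
    s=observe(); R=Ro.from_rotvec(s["tool_rot"]).as_matrix(); p=np.array(s["tool_pos"])
    print("t",round(s["time"],2),"tcp",(p*1000).round(1),"z",R[:,2].round(3),"yawy",np.degrees(np.arctan2(-R[0,1],R[1,1])).round(2),"F",np.round(s["force"],1),"M",np.round(s["torque"],2),"gap",round(s["finger_gap"],3),"q",np.round(s["joint_positions"],2)); return p,R,s
E
python3 -c "
from st import *
st();c=np.load('c.npy');print(c)
cv2.imwrite('pics/s1.png',cv2.resize(grab_frame('scene')[190:340,300:460],None,fx=4,fy=4,interpolation=2))"
```

```text
t 2.42 tcp [529.9 161.3 116. ] z [ 0.007  0.005 -1.   ] yawy -15.86 F [-0.2 -0.1  0.5] M [-0.   -0.02 -0.03] gap 0.995 q [-0.66  0.39  0.3   2.01 -0.17  0.76  1.04]
[ 0.52883044  0.16434152 -0.26944518]
```

View pics/s1.png

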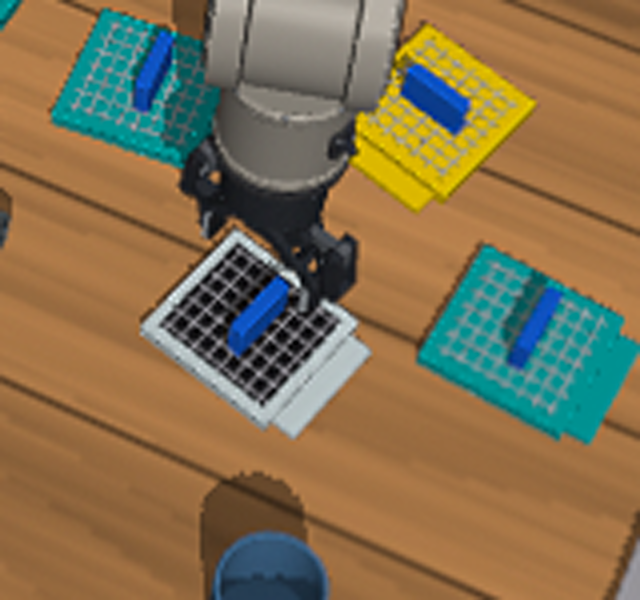

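Call:
arm_command:
  steps:
    - [[-0.3,0.4,0.4,-1,3,-40,85],[0,0,0,0,0,-30,85],[0,0,0,0,0,-11,85],[0,0,0,0,0,0,85]]

```text
time: 2.98
tool_pos: [0.5346, 0.1684, 0.043]
tool_rot: [0.418, 3.103, 0.013]
force: [-0.3, 0.4, 0.0]
finger_gap: 0.989
```

```bash
python3 -c "
from st import *
st()"
```

```text
t 2.98 tcp [534.6 168.4  43. ] z [ 0.011  0.007 -1.   ] yawy -15.33 F [-0.3  0.4  0. ] M [-0.03  0.    0.  ] gap 0.989 q [-0.62  0.51  0.26  2.03 -0.22  0.61  1.09]
```

Call:
arm_command:
  steps:
    - [[-0.4,0.6,0,-6,-4,-6,85],[0,0,0,0,0,-2,85],[0,0,0,0,0,0,85]]

```text
time: 3.35
tool_pos: [0.5297, 0.1649, 0.0376]
tool_rot: [0.418, 3.11, 0.002]
force: [0.1, -0.0, -0.2]
finger_gap: 0.995
```

```bash
python3 -c "
from st import *
st()"
```

```text
t 3.35 tcp [529.7 164.9  37.6] z [ 0.004  0.001 -1.   ] yawy -15.32 F [ 0.1 -0.  -0.2] M [0.   0.02 0.03] gap 0.995 q [-0.62  0.52  0.26  2.04 -0.22  0.61  1.09]
```

Call:
arm_command:
  steps:
    - [[-0.1,0.2,0,0,0,-3,60],[0,0,0,0,0,0,30],[0,0,0,0,0,0,10],[0,0,0,0,0,0,5],[0,0,0,0,0,0,5],[0,0,0,0,0,0,5],[0,0,0,0,0,0,5]]

```text
time: 4.22
tool_pos: [0.53, 0.165, 0.0349]
tool_rot: [0.419, 3.113, -0.0]
force: [0.3, -0.3, 0.9]
finger_gap: 0.158
```

```bash
python3 -c "
from st import *
st()"
```

```text
t 4.22 tcp [530.  165.   34.9] z [ 0.001 -0.    -1.   ] yawy -15.33 F [ 0.3 -0.3  0.9] M [-0.03  0.02 -0.05] gap 0.158 q [-0.62  0.52  0.26  2.04 -0.22  0.61  1.09]
```

Gripped: the opening is 13.5 mm against a 14 mm handle. Now I'll lift.

Call:
arm_command:
  steps:
    - [[0,0,0,0,0,20,5],[0,0,0,0,0,40,5],[0,0,0,0,0,45,5],[0,0,0,0,0,45,5],[0,0,3,3,-25,20,5],[0,0,3,3,-40,0,5],[0,0,2.5,3,-40,0,5],[0,0,0,3,-40,0,5]]

```text
time: 5.22
tool_pos: [0.5382, 0.0184, 0.2075]
tool_rot: [-0.169, -3.133, 0.006]
force: [0.5, 0.6, -5.5]
finger_gap: 0.153
```

```bash
python3 -c "
from st import *
st()"
```

```text
t 5.22 tcp [538.2  18.4 207.5] z [-0.004 -0.004 -1.   ] yawy -6.16 F [ 0.5  0.6 -5.5] M [-0.05 -0.06  0.01] gap 0.153 q [-0.48  0.25  0.38  1.96 -0.11  0.95  1.42]
```

Call:
arm_command:
  steps:
    - [[0,0,-0.7,3,-40,0,5],[-3.5,0.4,0,4,-40,0,5],[-3.5,0.4,0,4,-40,0,5],[-3.5,0.4,0,4,-40,0,5],[-3.5,0.4,0,3,-40,0,5],[0,0,0,0,-20,0,5],[0,0,0,0,0,0,5]]

```text
time: 6.1
tool_pos: [0.5525, -0.2121, 0.2051]
tool_rot: [-0.194, -3.086, 0.401]
force: [1.2, 0.5, -4.5]
finger_gap: 0.149
```

```bash
cat >> st.py <<'E'
G=np.array([1.0,0,34.9])/1000  # TCP in cassette coords
def cas():
    p,R,s=st(); e=np.load('e.npy')
    # cassette axes: y=tool y (sign), z=-tool z
    y=R[:,1]*np.sign(R[1,1]); z=-R[:,2]; x=np.cross(y,z); C=np.c_[x,y,z]
    o=p-C@G; E=Ro.from_euler('z',e[2]).as_matrix(); E0=np.array([e[0],e[1],0])
    tg=E.T@(o+C@[0,.08,0]-E0); fe=E.T@(o+C@[0,-.07,0]-E0); L=E.T@C; rv=np.degrees(Ro.from_matrix(L).as_rotvec())
    print("ext frame: tongue",(tg*1000).round(1),"free",(fe*1000).round(1),"orig",((E.T@(o-E0))*1000).round(1),"rot",rv.round(2))
    return C,o,E,E0
def goal(tongue,tilt):
    """tongue in ext mm, tilt deg (free edge up) -> needed world shift and turn"""
    p,R,s=st(); e=np.load('e.npy'); y=R[:,1]*np.sign(R[1,1]); z=-R[:,2]; C=np.c_[np.cross(y,z),y,z]
    E=Ro.from_euler('z',e[2]).as_matrix(); E0=np.array([e[0],e[1],0])
    Cd=E@Ro.from_euler('x',-tilt,degrees=True).as_matrix()
    t=E@(np.array(tongue)/1000)+E0; tcp=t+Cd@(G-[0,.08,0])
    print("need turn",np.degrees(Ro.from_matrix(Cd@C.T).as_rotvec()).round(2),"shift",((tcp-p)*1000).round(1))
E
python3 -c "
from st import *
cas(); goal((0,60,150),14)
cv2.imwrite('pics/s2.png',cv2.resize(grab_frame('scene')[100:300,160:400],None,fx=3,fy=3,interpolation=2))
cv2.imwrite('pics/t2.png',cv2.resize(grab_frame('top')[150:330,300:500],None,fx=3.2,fy=3.2,interpolation=2))"
```

```text
t 6.1 tcp [ 552.5 -212.1  205.1] z [-0.04  -0.253 -0.967] yawy -7.13 F [ 1.2  0.5 -4.5] M [ 0.58 -0.07 -0.  ] gap 0.149 q [-0.31  0.35  0.53  1.9   0.1   0.93  1.58]
ext frame: tongue [ -3.   56.7 150.9] free [ -3.8 -88.3 189.3] orig [ -3.4 -20.7 171.4] rot [-14.83   0.5   -0.34]
t 6.1 tcp [ 552.5 -212.1  205.1] z [-0.04  -0.253 -0.967] yawy -7.13 F [ 1.2  0.5 -4.5] M [ 0.58 -0.07 -0.  ] gap 0.149 q [-0.31  0.35  0.53  1.9   0.1   0.93  1.58]
need turn [ 0.77 -0.55  0.4 ] shift [ 3.4  2.2 -1.9]
```

View pics/s2.png

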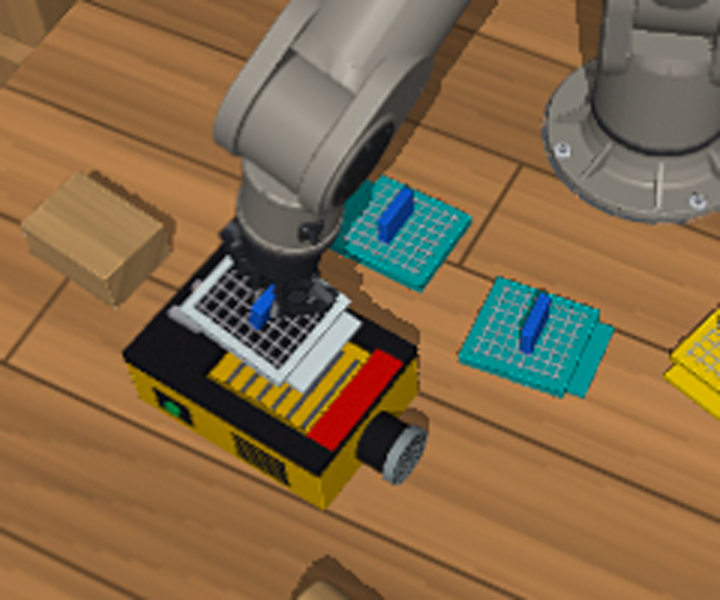

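View pics/t2.png

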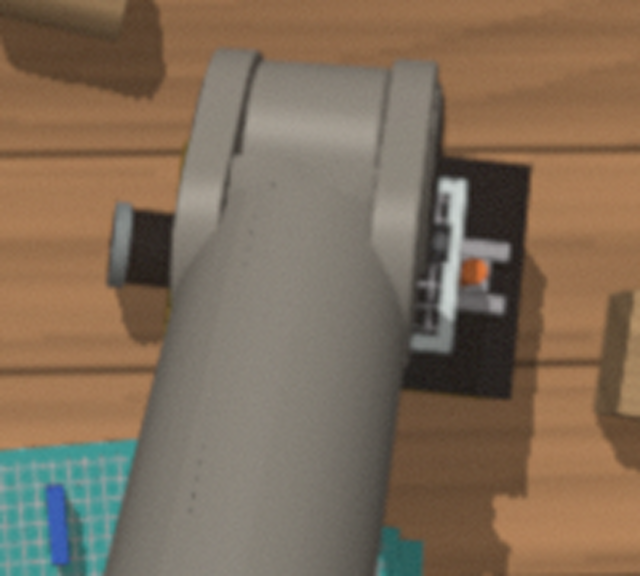

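Call:
arm_command:
  steps:
    - [[0.8,-0.5,0.4,3,2,-16,5],[0,0,0,0,0,-16,5],[0,0,0,0,0,0,5]]

```text
time: 6.58
tool_pos: [0.5562, -0.2056, 0.1716]
tool_rot: [-0.178, -3.099, 0.376]
force: [-0.2, 0.3, -3.4]
finger_gap: 0.154
```

```bash
cat >> st.py <<'E'
def overlay(fn,n="scene",x0=180,y0=160,w=160,h=130,f=5):
    C,o,E,E0=cas()
    P=np.array([(60,58,16),(60,-70,16),(-60,-70,16),(-60,58,16),(50,80,7),(-50,80,7),(30,7,56),(30,-7,56),(-30,-7,56),(-30,7,56)])/1000
    im=cv2.resize(grab_frame(n)[y0:y0+h,x0:x0+w],None,fx=f,fy=f,interpolation=2)
    def d(W,col):
        for u in proj(W,n): cv2.circle(im,tuple(int(v) for v in ((u-[x0,y0]+.5)*f-.5)),4,col,1)
    d(o+P@C.T,(255,0,255))
    X=np.array([(90,100,103),(90,-160,103),(-90,-160,103),(63.5,67,105),(-63.5,67,105),(63.5,-73,103)])/1000
    d(X@E.T+E0,(0,255,0)); cv2.imwrite(fn,im)
E
python3 -c "
from st import *
overlay('pics/s3.png'); goal((0,60,90),14)"
```

```text
t 6.58 tcp [ 556.2 -205.6  171.6] z [-0.029 -0.238 -0.971] yawy -6.55 F [-0.2  0.3 -3.4] M [ 0.54 -0.02  0.02] gap 0.154 q [-0.29  0.39  0.51  1.92  0.07  0.86  1.59]
ext frame: tongue [ -0.6  64.5 118.5] free [  0.2 -81.1 154.4] orig [ -0.2 -13.2 137.7] rot [-13.84   0.04   0.28]
t 6.62 tcp [ 556.6 -205.7  172.3] z [-0.028 -0.238 -0.971] yawy -6.57 F [ 0.5 -0.8 -4.3] M [ 0.54 -0.04  0.02] gap 0.152 q [-0.29  0.39  0.51  1.92  0.07  0.86  1.59]
need turn [-0.16  0.   -0.28] shift [ -0.7  -4.2 -29. ]
```

View pics/s3.png

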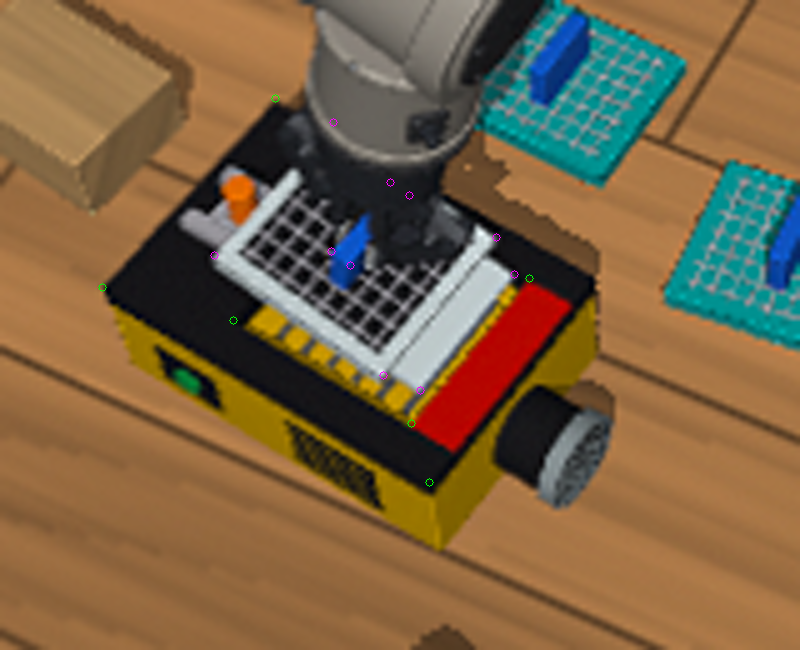

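Call:
arm_command:
  steps:
    - [[-0.2,0,-0.3,-1,-6,-4,5],[0,0,0,0,0,-12,5],[0,0,0,0,0,-10,5],[0,0,0,0,0,0,5]]

```text
time: 7.12
tool_pos: [0.5559, -0.2121, 0.1451]
tool_rot: [-0.187, -3.099, 0.382]
force: [-0.6, -0.5, -4.4]
finger_gap: 0.156
```

```bash
python3 -c "
from st import *
overlay('pics/s4.png'); goal((0,60,89),14); goal((0,80,88),14)"
```

```text
t 7.12 tcp [ 555.9 -212.1  145.1] z [-0.028 -0.241 -0.97 ] yawy -6.9 F [-0.6 -0.5 -4.4] M [ 0.55 -0.    0.  ] gap 0.156 q [-0.27  0.43  0.5   1.94  0.06  0.8   1.6 ]
ext frame: tongue [ 0.3 57.8 91.8] free [  0.2 -87.7 128.2] orig [  0.2 -19.8 111.2] rot [-14.07  -0.04  -0.05]
t 7.17 tcp [ 556.1 -212.1  145.5] z [-0.028 -0.241 -0.97 ] yawy -6.9 F [ 0.4  0.2 -5. ] M [ 0.51 -0.08 -0.05] gap 0.158 q [-0.28  0.43  0.5   1.94  0.06  0.8   1.6 ]
need turn [0.07 0.07 0.04] shift [-0.2  2.2 -3.3]
t 7.17 tcp [ 556.1 -212.1  145.5] z [-0.028 -0.241 -0.97 ] yawy -6.9 F [ 0.4  0.2 -5. ] M [ 0.51 -0.08 -0.05] gap 0.158 q [-0.28  0.43  0.5   1.94  0.06  0.8   1.6 ]
need turn [0.07 0.07 0.04] shift [ 2.2 22.  -4.3]
```

View pics/s4.png

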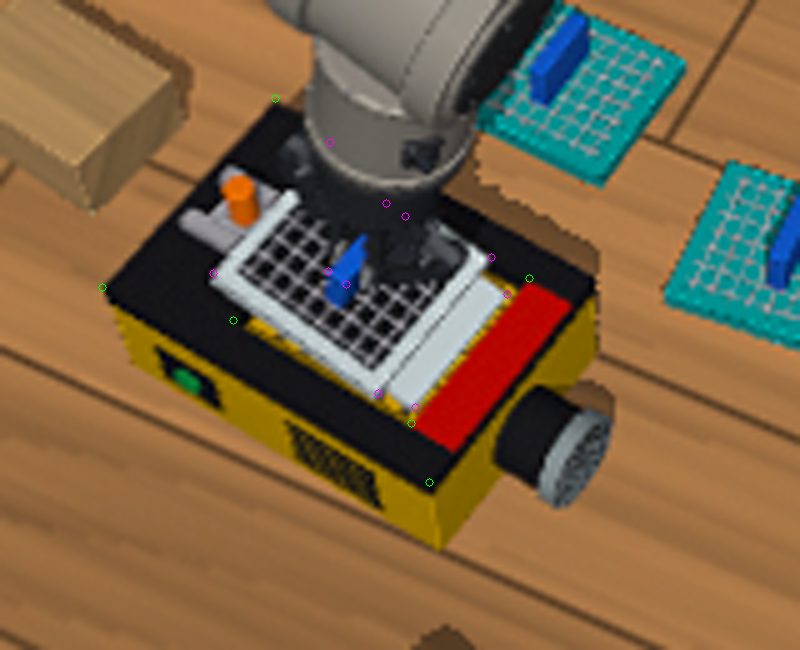

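The tongue is down in front of the red lip, below the rim, and x is centred. I'll slide it in under the lip.

Call:
arm_command:
  steps:
    - [[0,0,0,0.5,5,-3,5],[0,0,0,0.5,5,0,5],[0,0,0,0.5,5,0,5],[0,0,0,0,0,0,5]]

```text
time: 7.68
tool_pos: [0.5583, -0.1956, 0.1429]
tool_rot: [-0.186, -3.1, 0.382]
force: [0.4, 0.4, -4.6]
finger_gap: 0.153
```

```bash
python3 -c "
from st import *
cas(); goal((0,80,88),14)"
```

```text
t 7.67 tcp [ 558.3 -195.6  142.9] z [-0.027 -0.241 -0.97 ] yawy -6.88 F [ 0.4  0.4 -4.6] M [ 0.54 -0.07  0.03] gap 0.153 q [-0.3   0.43  0.5   1.95  0.06  0.8   1.57]
ext frame: tongue [ 0.8 74.5 89.7] free [  0.7 -71.  126.1] orig [  0.7  -3.1 109.1] rot [-14.04  -0.14  -0.02]
t 7.67 tcp [ 558.3 -195.6  142.9] z [-0.027 -0.241 -0.97 ] yawy -6.88 F [ 0.4  0.4 -4.6] M [ 0.54 -0.07  0.03] gap 0.153 q [-0.3   0.43  0.5   1.95  0.06  0.8   1.57]
need turn [ 0.06  0.13 -0.  ] shift [ 0.   5.5 -1.7]
```

Call:
arm_command:
  steps:
    - [[0,0,0,0,3,-1,5],[0,0,0,0,2,-1,5],[0,0,0,0,0,0,5]]

```text
time: 8.05
tool_pos: [0.5583, -0.1903, 0.141]
tool_rot: [-0.186, -3.101, 0.382]
force: [-0.7, -0.6, -4.1]
finger_gap: 0.152
```

```bash
python3 -c "
from st import *
overlay('pics/s5.png')
for a in (14,12,9,6,3,0): goal((0,80,86.5 if a>3 else 86),a)"
```

```text
t 8.05 tcp [ 558.3 -190.3  141. ] z [-0.026 -0.241 -0.97 ] yawy -6.89 F [-0.7 -0.6 -4.1] M [ 0.54 -0.02 -0.06] gap 0.152 q [-0.31  0.43  0.5   1.95  0.06  0.8   1.56]
ext frame: tongue [ 0.2 79.7 87.7] free [ 1.000e-01 -6.580e+01  1.241e+02] orig [  0.2   2.1 107.1] rot [-14.05  -0.16  -0.02]
t 8.1 tcp [ 558.4 -190.4  141. ] z [-0.026 -0.241 -0.97 ] yawy -6.89 F [ 0.3  0.3 -4.6] M [ 0.52 -0.1  -0.  ] gap 0.154 q [-0.31  0.43  0.5   1.95  0.06  0.8   1.56]
need turn [0.07 0.15 0.  ] shift [-0.1  0.4 -1.3]
t 8.1 tcp [ 558.4 -190.4  141. ] z [-0.026 -0.241 -0.97 ] yawy -6.89 F [ 0.3  0.3 -4.6] M [ 0.52 -0.1  -0.  ] gap 0.154 q [-0.31  0.43  0.5   1.95  0.06  0.8   1.56]
need turn [ 2.05 -0.08  0.01] shift [-0.3 -1.4 -3.7]
t 8.1 tcp [ 558.4 -190.4  141. ] z [-0.026 -0.241 -0.97 ] yawy -6.89 F [ 0.3  0.3 -4.6] M [ 0.52 -0.1  -0.  ] gap 0.154 q [-0.31  0.43  0.5   1.95  0.06  0.8   1.56]
need turn [ 5.03 -0.44  0.01] shift [-0.6 -4.  -7.5]
t 8.1 tcp [ 558.4 -190.4  141. ] z [-0.026 -0.241 -0.97 ] yawy -6.89 F [ 0.3  0.3 -4.6] M [ 0.52 -0.1  -0.  ] gap 0.154 q [-0.31  0.43  0.5   1.95  0.06  0.8   1.56]
need turn [ 8.01 -0.8   0.01] shift [ -0.9  -6.3 -11.4]
t 8.1 tcp [ 558.4 -190.4  141. ] z [-0.026 -0.241 -0.97 ] yawy -6.89 F [ 0.3  0.3 -4.6] M [ 0.52 -0.1  -0.  ] gap 0.154 q [-0.31  0.43  0.5   1.95  0.06  0.8   1.56]
need turn [10.99 -1.16  0.02] shift [ -1.1  -8.5 -16. ]
t 8.1 tcp [ 558.4 -190.4  141. ] z [-0.026 -0.241 -0.97 ] yawy -6.89 F [ 0.3  0.3 -4.6] M [ 0.52 -0.1  -0.  ] gap 0.154 q [-0.31  0.43  0.5   1.95  0.06  0.8   1.56]
need turn [13.97 -1.52  0.02] shift [ -1.4 -10.4 -20.1]
```

View pics/s5.png

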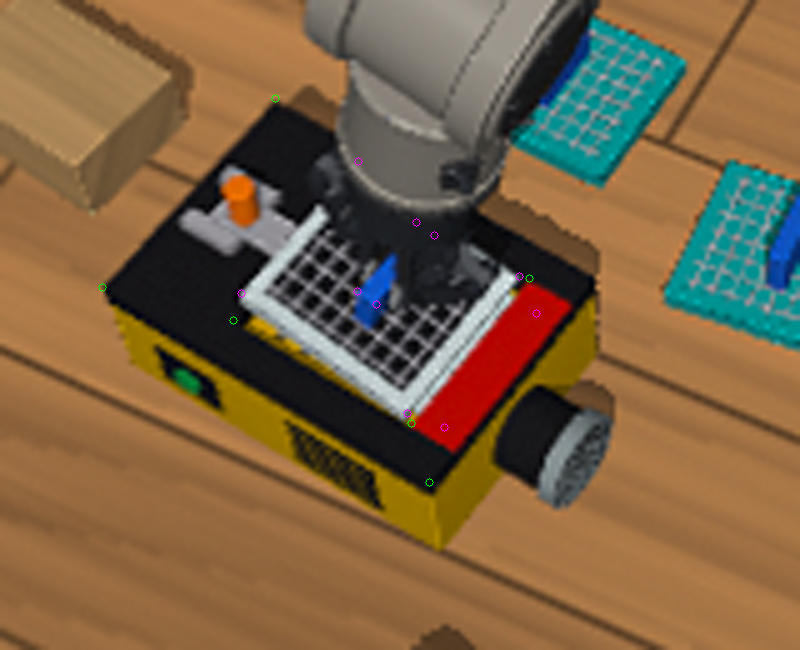

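The tongue is hidden under the lip with no contact force. Now I'll swing down.

Call:
arm_command:
  steps:
    - [[2,-0.2,0,-0.2,-1.6,-2.9,5],[2,-0.2,0,-0.2,-1.6,-2.9,5],[2,-0.2,0,-0.2,-1.6,-2.9,5],[2,-0.2,0,-0.2,-1.6,-2.7,5],[0,0,0,0,0,0,5]]

```text
time: 8.72
tool_pos: [0.5574, -0.1976, 0.1293]
tool_rot: [-0.188, -3.126, 0.159]
force: [0.7, 0.0, -5.4]
finger_gap: 0.152
```

```bash
python3 -c "
from st import *
cas()
for a in (6,4,2,0): goal((0,80,86.5 if a>3 else 86),a)"
```

```text
t 8.72 tcp [ 557.4 -197.6  129.3] z [-0.012 -0.101 -0.995] yawy -6.87 F [ 0.7  0.  -5.4] M [ 0.19 -0.    0.07] gap 0.152 q [-0.15  0.44  0.41  1.93 -0.1   0.8   1.74]
ext frame: tongue [ 0.1 79.3 86.5] free [  0.  -70.  101.7] orig [ 0.  -0.3 94.6] rot [-5.82 -0.   -0.03]
t 8.72 tcp [ 557.4 -197.6  129.3] z [-0.012 -0.101 -0.995] yawy -6.87 F [ 0.7  0.  -5.4] M [ 0.19 -0.    0.07] gap 0.152 q [-0.15  0.44  0.41  1.93 -0.1   0.8   1.74]
need turn [-0.18  0.02  0.03] shift [0.1 0.9 0.2]
t 8.72 tcp [ 557.4 -197.6  129.3] z [-0.012 -0.101 -0.995] yawy -6.87 F [ 0.7  0.  -5.4] M [ 0.19 -0.    0.07] gap 0.152 q [-0.15  0.44  0.41  1.93 -0.1   0.8   1.74]
need turn [ 1.81 -0.22  0.03] shift [-0.1 -0.6 -2.4]
t 8.72 tcp [ 557.4 -197.6  129.3] z [-0.012 -0.101 -0.995] yawy -6.87 F [ 0.7  0.  -5.4] M [ 0.19 -0.    0.07] gap 0.152 q [-0.15  0.44  0.41  1.93 -0.1   0.8   1.74]
need turn [ 3.8  -0.45  0.03] shift [-0.3 -1.9 -5.7]
t 8.72 tcp [ 557.4 -197.6  129.3] z [-0.012 -0.101 -0.995] yawy -6.87 F [ 0.7  0.  -5.4] M [ 0.19 -0.    0.07] gap 0.152 q [-0.15  0.44  0.41  1.93 -0.1   0.8   1.74]
need turn [ 5.78 -0.69  0.03] shift [-0.4 -3.2 -8.4]
```

Still no contact. I'll finish the swing slowly.

Call:
arm_command:
  steps:
    - [[1.5,-0.2,0,-0.1,0,-2,5],[1.5,-0.2,0,-0.1,-1,-2.2,5],[1.5,-0.2,0,-0.1,-1,-2.1,5],[1.3,-0.1,0,-0.1,-0.8,-1.8,5],[0,0,0,0,0,0,5]]

```text
time: 9.35
tool_pos: [0.5571, -0.2003, 0.1206]
tool_rot: [0.187, 3.136, 0.01]
force: [0.3, -0.2, -4.6]
finger_gap: 0.153
```

```bash
python3 -c "
from st import *
overlay('pics/s6.png');goal((0,80,85.5),0)"
```

```text
t 9.35 tcp [ 557.1 -200.3  120.6] z [ 0.001  0.006 -1.   ] yawy -6.84 F [ 0.3 -0.2 -4.6] M [ 0.02 -0.    0.01] gap 0.153 q [-0.03  0.45  0.35  1.92 -0.21  0.81  1.88]
ext frame: tongue [-0.  80.7 86.2] free [  0.  -69.3  85.3] orig [ 0.   0.7 85.7] rot [ 0.35 -0.    0.01]
t 9.4 tcp [ 557.1 -200.1  120.7] z [ 0.001  0.006 -1.   ] yawy -6.82 F [ 0.9 -0.5 -4.3] M [-0.05  0.01 -0.01] gap 0.158 q [-0.03  0.45  0.35  1.92 -0.21  0.81  1.88]
need turn [-0.33  0.04 -0.03] shift [-0.1 -0.7 -0.3]
```

View pics/s6.png

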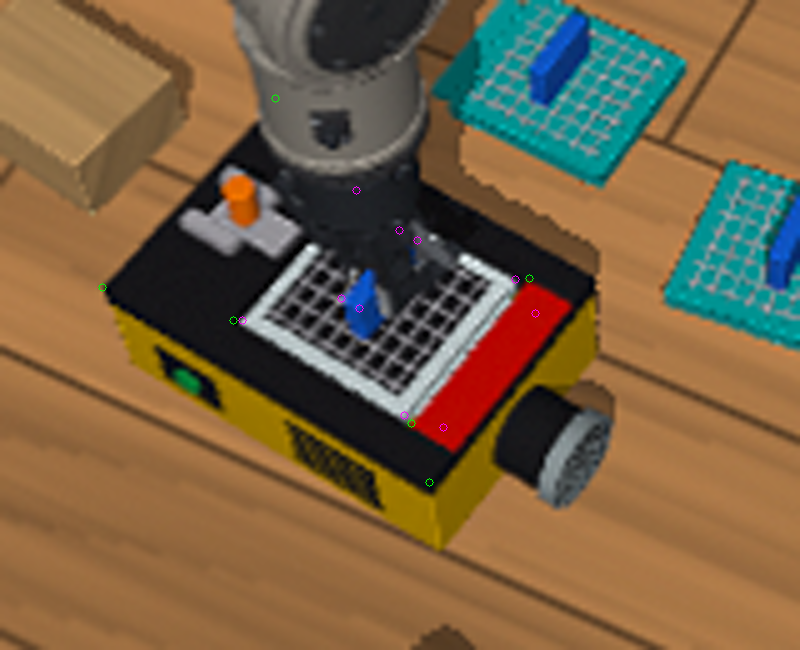

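It is almost down, but the arm still carries its weight (−4.5 N). I'll lower it in small steps until it touches.

Call:
arm_command:
  steps:
    - [[-0.3,0,0,0,-0.5,-0.7,5],[0,0,0,0,0,-0.7,5],[0,0,0,0,0,0,5]]

```text
time: 9.78
tool_pos: [0.5574, -0.2004, 0.1201]
tool_rot: [0.186, 3.135, -0.001]
force: [0.2, 0.9, -3.6]
finger_gap: 0.156
```

```bash
python3 -c "
from st import *
cas()"
```

```text
t 9.78 tcp [ 557.4 -200.4  120.1] z [ 0.001 -0.001 -1.   ] yawy -6.78 F [ 0.2  0.9 -3.6] M [-0.07 -0.02  0.01] gap 0.156 q [-0.04  0.45  0.35  1.92 -0.21  0.81  1.88]
ext frame: tongue [ 0.3 80.5 85.1] free [  0.5 -69.5  85.2] orig [ 0.4  0.5 85.2] rot [-0.02 -0.07  0.07]
```

Call:
arm_command:
  steps:
    - [[0,0,0,0,0,-0.8,5],[0,0,0,0,0,-0.8,5],[0,0,0,0,0,0,5]]

```text
time: 10.15
tool_pos: [0.5575, -0.2001, 0.1201]
tool_rot: [0.184, 3.134, -0.001]
force: [-1.3, 0.2, -4.1]
finger_gap: 0.151
```

```bash
python3 -c "
from st import *
cas()"
```

```text
t 10.15 tcp [ 557.5 -200.1  120.1] z [ 0.002 -0.001 -1.   ] yawy -6.74 F [-1.3  0.2 -4.1] M [ 0.02 -0.05  0.01] gap 0.151 q [-0.04  0.45  0.35  1.92 -0.21  0.81  1.88]
ext frame: tongue [ 0.4 80.7 85.1] free [  0.7 -69.3  85.2] orig [ 0.5  0.7 85.1] rot [-0.03 -0.1   0.11]
```

Call:
arm_command:
  steps:
    - [[0,0,0,0,-0.5,-2,5],[0,0,0,0,0,0,5]]

```text
time: 10.4
tool_pos: [0.5579, -0.2, 0.1202]
tool_rot: [0.184, 3.134, 0.001]
force: [-0.1, 0.4, -4.1]
finger_gap: 0.151
```

```bash
python3 -c "
from st import *
cas()"
```

```text
t 10.4 tcp [ 557.9 -200.   120.2] z [ 0.003  0.001 -1.   ] yawy -6.71 F [-0.1  0.4 -4.1] M [-0.01  0.03  0.05] gap 0.151 q [-0.04  0.45  0.35  1.92 -0.21  0.81  1.88]
ext frame: tongue [ 0.7 80.9 85.4] free [  1.1 -69.1  85.3] orig [ 0.9  0.9 85.3] rot [ 0.05 -0.15  0.14]
```

Call:
arm_command:
  steps:
    - [[0,0,-0.1,-0.5,-0.5,-3,5]]

```text
time: 10.52
tool_pos: [0.5581, -0.2, 0.1198]
tool_rot: [0.186, 3.132, 0.003]
force: [-27.7, 16.9, 84.8]
finger_gap: 0.155
```

```bash
python3 -c "
from st import *
cas()"
```

```text
t 10.53 tcp [ 558.1 -200.   119.8] z [ 0.004  0.002 -1.   ] yawy -6.79 F [-27.7  16.9  84.8] M [2.88 6.09 0.09] gap 0.155 q [-0.04  0.45  0.35  1.92 -0.21  0.81  1.88]
ext frame: tongue [ 1. 81. 85.] free [  1.2 -69.   84.7] orig [ 1.1  1.  84.9] rot [ 0.13 -0.23  0.06]
```

That pressed to 85 N, so the cassette is on the floor of the seat. I'll relax the arm and then release.

Call:
arm_command:
  steps:
    - [[0,0,0,0,0,0,5],[0,0,0,0,0,0,5]]

```text
time: 10.78
tool_pos: [0.5585, -0.1999, 0.1202]
tool_rot: [0.185, 3.131, 0.003]
force: [1.2, 0.7, -3.1]
finger_gap: 0.156
```

```bash
python3 -c "
from st import *
cas()"
```

```text
t 10.78 tcp [ 558.5 -199.9  120.2] z [ 0.005  0.002 -1.   ] yawy -6.76 F [ 1.2  0.7 -3.1] M [-0.16  0.13  0.05] gap 0.156 q [-0.04  0.45  0.35  1.92 -0.21  0.81  1.88]
ext frame: tongue [ 1.5 81.2 85.5] free [  1.7 -68.8  85.2] orig [ 1.6  1.2 85.3] rot [ 0.13 -0.29  0.09]
```

Call:
arm_command:
  steps:
    - [[0,0,0,0,0,0,20],[0,0,0,0,0,0,40],[0,0,0,0,0,0,45],[0,0,0,0,0,0,45],[0,0,0,0,0,25,45],[0,0,0,0,0,40,45],[0,0,0,0,0,40,45],[0,0,0,0,0,0,45]]

```text
time: 11.78
tool_pos: [0.5582, -0.1999, 0.2273]
tool_rot: [0.185, 3.132, 0.002]
force: [0.0, -0.2, -0.6]
finger_gap: 0.527
```

```bash
python3 -c "
from st import *
st(); e=np.load('e.npy')
f=5;x0,y0=180,160
im=cv2.resize(grab_frame('scene')[160:290,180:340],None,fx=5,fy=5,interpolation=2)
for y in(-118,-110,-105):
  u=proj(tf(e,[(0,y,145)]),'scene')[0]; print(y,u, (u-[x0,y0]+.5)*5-.5)
cv2.imwrite('pics/s7.png',im)
t=grab_frame('top');cv2.imwrite('pics/t7.png',cv2.resize(t[180:285,325:475],None,fx=5,fy=5,interpolation=2))"
```

```text
t 11.78 tcp [ 558.2 -199.9  227.3] z [ 0.004  0.001 -1.   ] yawy -6.77 F [ 0.  -0.2 -0.6] M [-0.07 -0.01  0.01] gap 0.527 q [-0.08  0.32  0.39  1.83 -0.14  1.02  1.82]
-118 [225.67964283 195.99163561] [230.39821414 181.95817806]
-110 [227.64540968 197.11050166] [240.22704839 187.55250829]
-105 [228.87741512 197.81170546] [246.38707562 191.05852729]
```

View pics/s7.png

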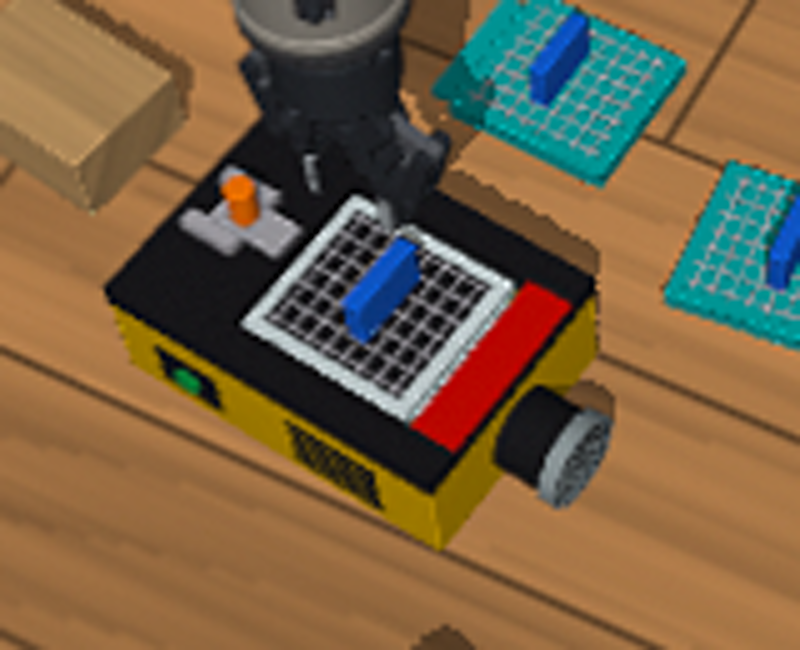

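View pics/t7.png

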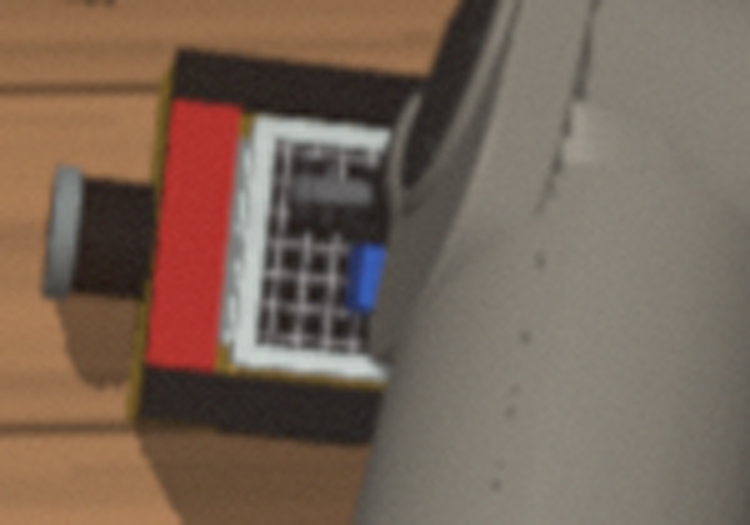

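The cassette lies flat with its tongue under the lip. The bolt knob hasn't moved, at ext y≈−110, so bolt ≈ 7–8 mm. Next I'll move over the knob.

Call:
arm_command:
  steps:
    - [[0,0,0,-5,-35,0,50],[0,0,0,-5,-40,0,50],[0,0,0,-5,-35,-10,50],[0,0,0,0,0,-20,50],[0,0,0,0,0,0,50]]

```text
time: 12.5
tool_pos: [0.539, -0.3108, 0.1875]
tool_rot: [-0.182, -3.128, -0.006]
force: [-0.2, 1.3, 0.2]
finger_gap: 0.58
```

```bash
python3 -c "
from st import *
p,R,s=st(); e=np.load('e.npy')
w=tf(e,[(0,-110,130)])[0]; print('need',((w-p)*1000).round(1))
cv2.imwrite('pics/s8.png',cv2.resize(grab_frame('scene')[160:290,180:340],None,fx=5,fy=5,interpolation=2))"
```

```text
t 12.5 tcp [ 539.  -310.8  187.5] z [-0.008  0.005 -1.   ] yawy -6.65 F [-0.2  1.3  0.2] M [-0.02  0.03  0.03] gap 0.58 q [ 0.1   0.42  0.41  1.79 -0.2   0.98  2.05]
need [  3.8   0.9 -57.5]
```

View pics/s8.png

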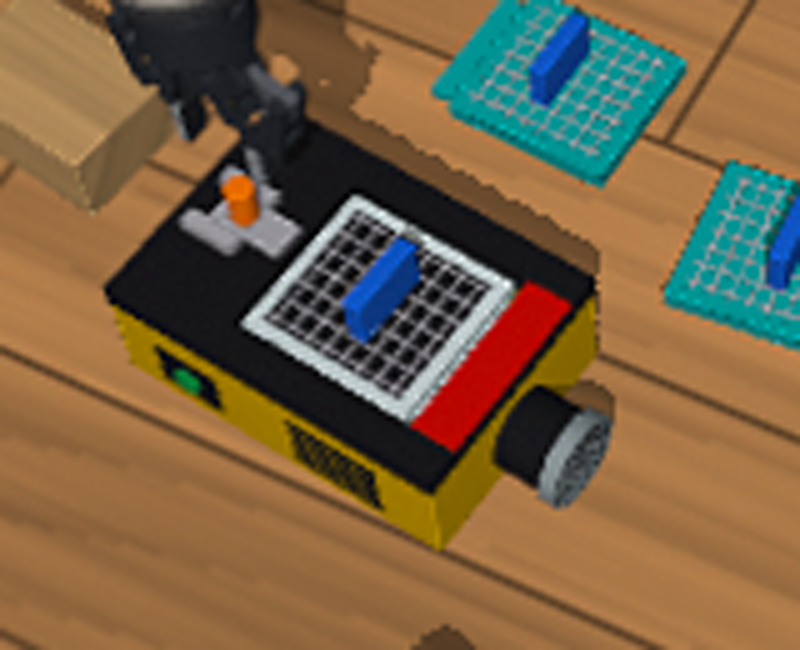

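Call:
arm_command:
  steps:
    - [[-0.3,-0.4,0,4,1,-15,50],[0,0,0,0,0,-20,50],[0,0,0,0,0,-12,50],[0,0,0,0,0,0,50]]

```text
time: 13.05
tool_pos: [0.5451, -0.3083, 0.1399]
tool_rot: [0.178, 3.134, -0.003]
force: [0.4, -0.4, -0.5]
finger_gap: 0.584
```

```bash
python3 -c "
from st import *
p,R,s=st(); e=np.load('e.npy')
w=tf(e,[(0,-110,130)])[0]; print('need',((w-p)*1000).round(1))
cv2.imwrite('pics/s9.png',cv2.resize(grab_frame('scene')[160:290,180:340],None,fx=5,fy=5,interpolation=2))"
```

```text
t 13.05 tcp [ 545.1 -308.3  139.9] z [ 0.002 -0.002 -1.   ] yawy -6.5 F [ 0.4 -0.4 -0.5] M [-0.    0.01 -0.01] gap 0.584 q [ 0.11  0.48  0.39  1.83 -0.23  0.88  2.07]
need [-2.2 -1.6 -9.9]
```

View pics/s9.png

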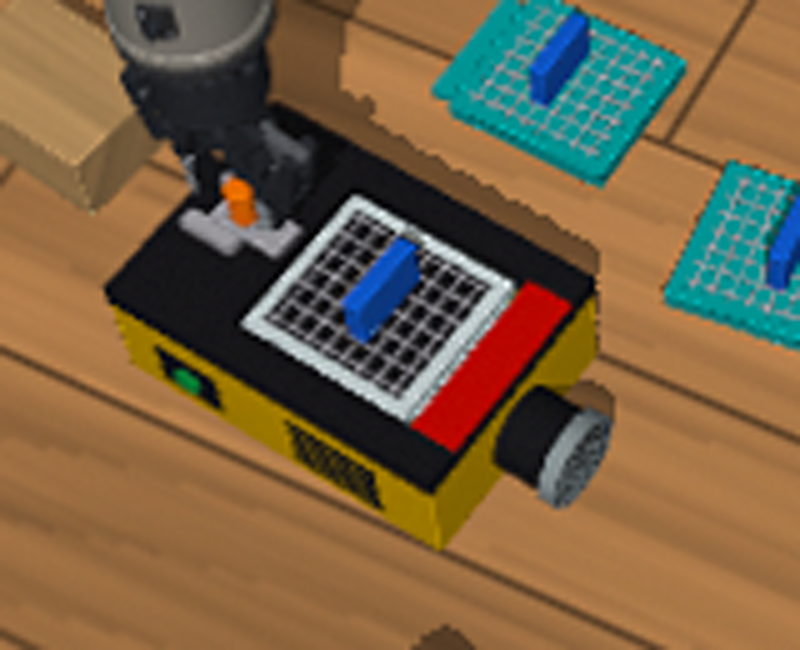

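The fingers straddle the knob. I'll lower a little and close.

Call:
arm_command:
  steps:
    - [[0,0,-0.3,-2,-2,-8,50],[0,0,0,0,0,0,30],[0,0,0,0,0,0,15],[0,0,0,0,0,0,12],[0,0,0,0,0,0,12],[0,0,0,0,0,0,12]]

```text
time: 13.85
tool_pos: [0.5439, -0.311, 0.1335]
tool_rot: [0.187, 3.131, -0.004]
force: [0.8, -0.8, -1.5]
finger_gap: 0.21
```

```bash
python3 -c "
from st import *
p,R,s=st(); e=np.load('e.npy')
for y in(-118,-110,-89.5):
  w=tf(e,[(0,y,132)])[0]; print(y,'need',((w-p)*1000).round(1))"
```

```text
t 13.85 tcp [ 543.9 -311.   133.5] z [ 0.005 -0.003 -1.   ] yawy -6.83 F [ 0.8 -0.8 -1.5] M [-0.06 -0.03  0.01] gap 0.21 q [ 0.12  0.48  0.39  1.84 -0.23  0.86  2.07]
-118 need [-1.9 -6.8 -1.5]
-110 need [-1.   1.1 -1.5]
-89.5 need [ 1.5 21.5 -1.5]
```

Call:
arm_command:
  steps:
    - [[0,0,0,0.6,6,0,12],[0,0,0,0.7,6,0,12],[0,0,0,0.7,5,0,12],[0,0,0,0,0,0,12]]

```text
time: 14.35
tool_pos: [0.5461, -0.2926, 0.1336]
tool_rot: [0.186, 3.131, -0.004]
force: [0.4, 1.8, -2.1]
finger_gap: 0.21
```

```bash
python3 -c "
from st import *
p,R,s=st(); e=np.load('e.npy')
for y in(-118,-110,-89.5):
  w=tf(e,[(0,y,132)])[0]; print(y,'need',((w-p)*1000).round(1))
cv2.imwrite('pics/s10.png',cv2.resize(grab_frame('scene')[160:290,180:340],None,fx=5,fy=5,interpolation=2))"
```

```text
t 14.35 tcp [ 546.1 -292.6  133.6] z [ 0.005 -0.003 -1.   ] yawy -6.81 F [ 0.4  1.8 -2.1] M [ 0.26 -0.14 -0.01] gap 0.21 q [ 0.09  0.47  0.39  1.85 -0.23  0.85  2.04]
-118 need [ -4.2 -25.3  -1.6]
-110 need [ -3.2 -17.3  -1.6]
-89.5 need [-0.8  3.  -1.6]
```

View pics/s10.png

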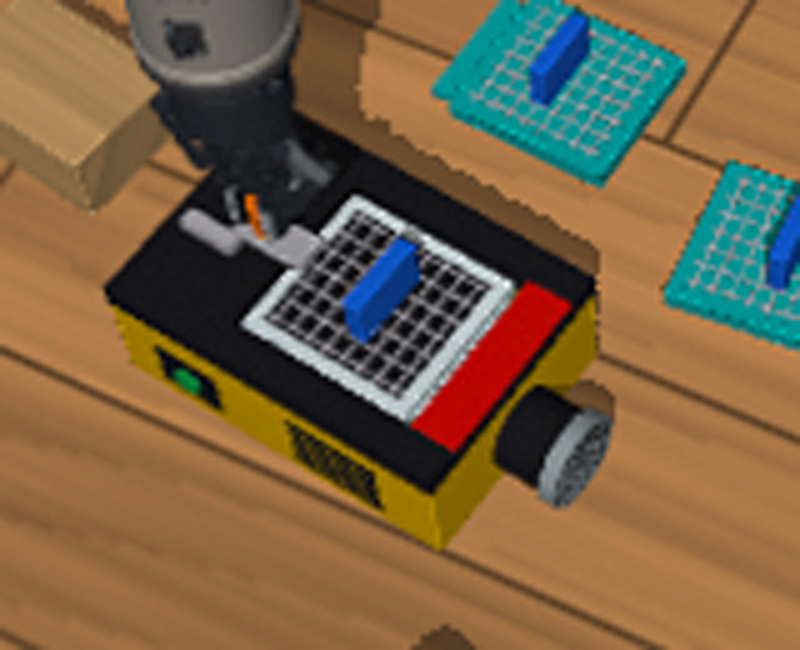

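The bolt now overlaps the cassette edge, at an estimated 25 mm. I'll continue to the stop in small steps.

Call:
arm_command:
  steps:
    - [[0,0,0,0.2,2,0,12],[0,0,0,0.2,1.5,0,12]]

```text
time: 14.65
tool_pos: [0.5465, -0.2896, 0.1336]
tool_rot: [0.187, 3.13, -0.005]
force: [-0.0, -1.3, -2.3]
finger_gap: 0.213
```

```bash
python3 -c "
from st import *
p,R,s=st(); e=np.load('e.npy')
for y in(-118,-89.5,-88):
  w=tf(e,[(0,y,132)])[0]; print(y,'need',((w-p)*1000).round(1))"
```

```text
t 14.65 tcp [ 546.5 -289.6  133.6] z [ 0.006 -0.004 -1.   ] yawy -6.84 F [-0.  -1.3 -2.3] M [-0.3  -0.03  0.03] gap 0.213 q [ 0.08  0.47  0.39  1.85 -0.23  0.85  2.04]
-118 need [ -4.6 -28.2  -1.6]
-89.5 need [-1.2  0.  -1.6]
-88 need [-1.   1.5 -1.6]
```

Call:
arm_command:
  steps:
    - [[0,0,0,0,2,0,12]]

```text
time: 14.78
tool_pos: [0.5466, -0.2877, 0.1336]
tool_rot: [0.187, 3.13, -0.005]
force: [2.5, -1.0, -4.5]
finger_gap: 0.213
```

```bash
python3 -c "
from st import *
p,R,s=st(); e=np.load('e.npy')
for y in(-118,-88):
  w=tf(e,[(0,y,132)])[0]; print(y,'need',((w-p)*1000).round(1))"
```

```text
t 14.78 tcp [ 546.6 -287.7  133.6] z [ 0.006 -0.004 -1.   ] yawy -6.86 F [ 2.5 -1.  -4.5] M [-0.4  -0.65  0.03] gap 0.213 q [ 0.08  0.47  0.39  1.86 -0.23  0.85  2.03]
-118 need [ -4.7 -30.1  -1.6]
-88 need [-1.1 -0.4 -1.6]
```

Call:
arm_command:
  steps:
    - [[0,0,0,0,1.5,0,12]]

```text
time: 14.9
tool_pos: [0.5467, -0.2873, 0.1337]
tool_rot: [0.188, 3.129, -0.008]
force: [1.8, -11.7, -7.0]
finger_gap: 0.213
```

```bash
python3 -c "
from st import *
st()"
```

```text
t 14.9 tcp [ 546.7 -287.3  133.7] z [ 0.007 -0.006 -1.   ] yawy -6.89 F [  1.8 -11.7  -7. ] M [-2.46 -0.49  0.08] gap 0.213 q [ 0.08  0.47  0.39  1.86 -0.23  0.85  2.03]
```

That is the end stop: the arm stopped moving and the force rose to −12 N. I'll relax, open and retreat.

Call:
arm_command:
  steps:
    - [[0,0,0,0,0,0,12],[0,0,0,0,0,0,30],[0,0,0,0,0,0,50],[0,0,0,0,0,0,50],[0,0,0,0,0,20,50],[0,0,0,0,0,40,50],[0,0,0,-20,-20,40,50],[0,0,0,-30,-20,40,50]]

```text
time: 15.9
tool_pos: [0.4961, -0.3254, 0.2793]
tool_rot: [0.182, 3.132, -0.006]
force: [0.2, -0.6, 0.6]
finger_gap: 0.584
```

Call:
arm_command:
  steps:
    - [[0,0,0,-20,50,30,50],[0,0,0,-10,55,20,50],[0,0,0,0,55,10,50],[0,0,0,0,55,0,50],[0,0,0,0,55,0,50],[0,0,0,0,50,0,50],[0,0,0,0,40,0,50],[0,0,0,0,0,0,50]]

```text
time: 16.9
tool_pos: [0.4604, 0.0391, 0.3573]
tool_rot: [0.197, 3.111, -0.007]
force: [-0.1, -1.0, -0.1]
finger_gap: 0.589
```

```bash
python3 -c "
from st import *
st(); 
cv2.imwrite('pics/s11.png',cv2.resize(grab_frame('scene')[150:300,170:355],None,fx=4,fy=4,interpolation=2))
t=grab_frame('top');cv2.imwrite('pics/t11full.png',t);cv2.imwrite('pics/t11.png',cv2.resize(t[180:285,325:475],None,fx=5,fy=5,interpolation=2))"
```

```text
t 16.9 tcp [460.4  39.1 357.3] z [ 0.024 -0.006 -1.   ] yawy -7.27 F [-0.1 -1.  -0.1] M [-0.02  0.05 -0.04] gap 0.589 q [-0.37 -0.04  0.13  1.93  0.02  1.24  1.2 ]
```

View pics/s11.png

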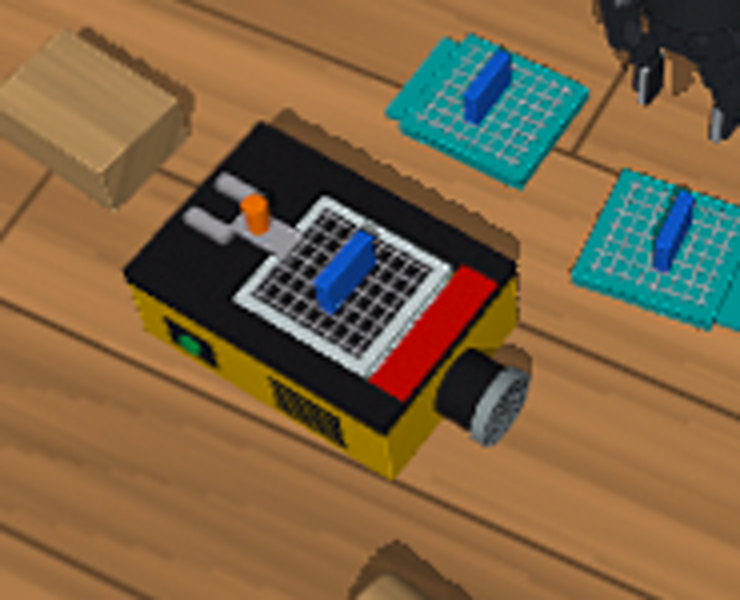

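View pics/t11.png

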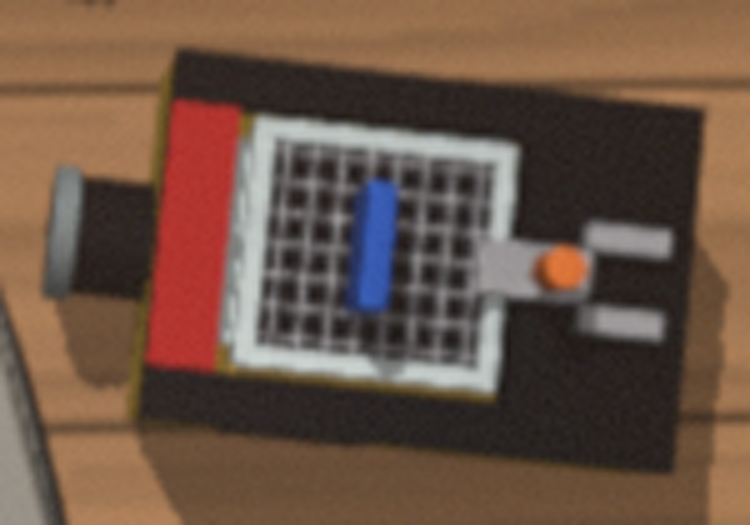

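View pics/t11full.png

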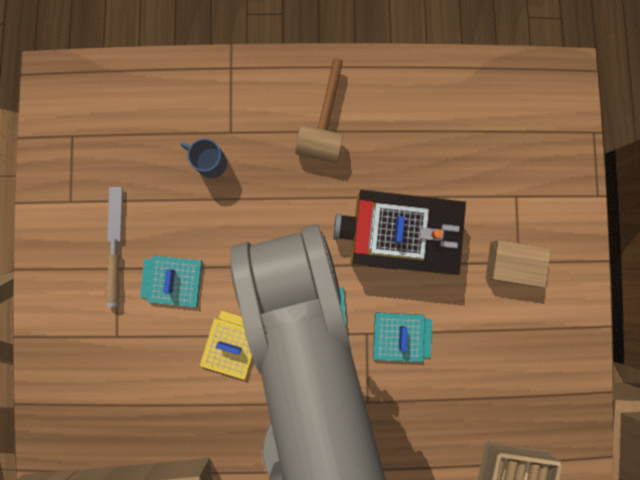

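All four bystanders are where they started, and the bolt covers the free edge. One last numeric check before I hand in.

```bash
python3 -c "
from st import *
e=np.load('e.npy');c,s=np.cos(e[2]),np.sin(e[2])
def q(u,z,l):
    k=unproj([(np.array(u)+.5)/5-.5+[325,180]],z,'top')[0]; d=(k[:2]-e[:2])*1000; print(l,(d@[c,s]).round(1),(d@[-s,c]).round(1))
q((562,267),.145,'knob (0,-88)')
for u,l in(((365,182),'30,7'),((397,183),'30,-7'),((388,312),'-30,-7'),((355,307),'-30,7')): q(u,.141,'handle '+l)
q((519,142),.101,'corner 60,-70'); q((493,396),.101,'corner -60,-70')
observe();hand_in()"
```

```text
knob (0,-88) -0.1 -86.1
handle 30,7 30.0 9.1
handle 30,-7 31.2 -5.9
handle -30,-7 -29.3 -7.4
handle -30,7 -28.6 8.2
corner 60,-70 62.8 -70.6
corner -60,-70 -61.2 -69.2
the job is handed in; nothing more can be done
```

The cassette is back in the extractor, flat in its seat with the bolt shut over its free edge, and the job is handed in. `hand_in()` reports no verdict, so success is judged from my own checks below.

I took the white cassette by its handle, tilted it 14°, and slid the tongue about 13 mm under the red lip without any contact force. I then swung it down slowly, let go, and slid the bolt to its end stop by the orange knob. The arm finished clear of everything, at about 17 s of the 54 s allowed.

**Last checks, from the top camera:**
- **Cassette:** about 1 mm off centre in x and in y (6 mm is allowed in x). The tongue is under the lip and it looks flat.
- **Bolt:** the knob reads y = -86 mm, where -88 mm means fully shut. That 2 mm difference is within calibration error. The force also rose to 12 N with the arm stopped, which points to the end stop.
- **Bystanders:** the mallet, chisel, mug and offcut look unmoved.

**What did not go to plan:**
- **Seating force:** one downward step on the already-seated cassette pushed the wrist force to about 90 N for a moment (limit 120 N). I relaxed it straight away.
- **Bolt start position:** the bolt began about 7 mm out instead of fully drawn back. It was still clear of the seat, so I left it there until the cassette was home.

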